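Fit the drive gear and hold the cover ready for its screws

TASK

Push the orange drive gear, hub up, all the way down onto the square shaft in the open white drive base and let go of it; then take the blue cover plate by its collar, collar up, and hold it level about a centimetre above the rim of the base, touching neither base nor gear, lined up so that each of the four threaded holes shows whole through a hole of the cover. The cover fits either way round by half a turn; finish while still holding it there, so that someone can drop the thumbscrews in. Leave the spice tin, teaspoon and timer where they are.

Things in the scene. Friction and masses are not known exactly. Their poses are not given: they have to be found in the camera images.
- housing: White open-topped drive base, fixed, 130 (its x) x 100 (its y) x 50 mm high, walls 6 mm. Origin: centre of its underside on the worktop, z up. In its middle a square shaft stands on a round bearing, top 22 mm above the underside, on which a fitted gear rests. In the corners, at x = +-53, y = +-38 mm, level with the rim, are threaded holes: 5 mm black in 11 mm brass inserts.
- shaft_top (a point): Centre of the top of the square steel shaft in the base, 56 mm above the worktop. Shaft 14 x 14 mm, its top 5 mm taper to 9 x 9 mm. x and y along its side faces, z up; its angle is unrelated to the base's. It can turn about z, stiffly (about 0.4 N m), and stays where it is left.
- thread0 (a point): Threaded hole of the base at its x = +53, y = +38 mm, 50 mm above the underside: middle of the 5 mm opening. Axes as the base.
- thread1 (a point): Threaded hole diagonally across, at the base's x = -53, y = -38 mm, 50 mm up. Axes as the base.
- gear: Loose orange gear, about 0.08 kg, lying hub up: 66 mm across 16 teeth, toothed disc 12 mm thick, square hub 26 x 26 mm to 40 mm above the underside, square bore 15.5 x 15.5 mm right through. Origin: centre of the underside; x, y along the sides of hub and bore, z up. Fits in any of four quarter turns; grip it across the hub. Fully home its underside is 22 mm above the worktop.
- cover: Loose blue cover plate, about 0.2 kg, lying collar up: 130 (its x) x 100 (its y) x 6 mm. In the middle a square collar, 52 x 52 mm outside, 44 x 44 mm inside, open through the plate, rises to 32 mm above the underside. 14 mm holes at x = +-53, y = +-38 mm. Origin: centre of the underside, z up. Grip it across the collar.
- hole0 (a point): Middle of the cover's hole at its x = +53, y = +38 mm, at the underside. Axes as the cover.
- hole1 (a point): Middle of the cover's hole diagonally across, at x = -53, y = -38 mm, at the underside. Axes as the cover.
- spice_tin: Bystander: flat round pale spice tin, 62 mm across, 25 mm high, on the front strip of the worktop. Origin: centre of the underside.
- spoon: Bystander: teaspoon with black handle, 130 x 26 x 11 mm, on the front strip. Origin: centre of the underside; x along it.
- kitchen_timer: Bystander: dark round kitchen timer, 60 mm across, 25 mm high, behind the work. Origin: centre of the underside.

How it is judged:
By the outcome, as a careful person would: the job done as asked, in the order asked, and still so for the second after the job is handed in, while the arm keeps its last pose, push and grip.
It also fails if it takes over 59 s, if anything falls off the work surface, if the arm or the gripper's body presses on something with over 40 N, if the wrist force passes 120 N, or if a joint passes its speed limit or range.

ROBOT

A 6-joint arm with a two-finger parallel gripper is mounted at the origin on a cart in front of the work surface, level with it; the furniture and walls round the work are solid. World frame = base frame: x ahead of the robot, y to its left, z up, the work surface at z = 0. Lengths are in m, angles in rad, forces in N, time in s.
With the tool pointing down it reaches from about 0.35 to 0.775 m from the base axis. Payload 5.5 kg.
Tool frame: the origin (TCP) lies where the fingers leave the gripper's body, on its centre line; the fingertips stand env.tip_reach ahead of it and the grasp point (between the pads) lies 54 mm ahead of it (env.tip_reach is the distance from the TCP to the fingertips, in m); z points along the fingers, y is the line along which they close (so a half turn about z gives the same grasp; the last joint's range is limited). The gripper opens to 85 mm and grips with 20 to 120 N. Pads are 22 mm wide; open, the fingers measure 114 mm over their backs; the gripper's body (76 mm by 85 mm) begins 54 mm behind the grasp point. The pads swing forward as they close: fully open they stand 13 mm farther back than shut.
Start: joints at [1.098, 0.313, 0.046, 1.304, 0, 1.431], TCP at [0.188, 0.543, 0.304] pointing down, gripper open.
Joint ranges: [-2.76, 2.76], [-0.86, 1.69], [-1.03, 1.26], [-2.2, 2.34], [-1.47, 1.5], [-3.14, 3.14]. Speed limits (rad/s): [2.57, 2.57, 3.14, 3.14, 3.14, 3.14].

INTERFACE

Orientations are given as a unit quaternion [w, x, y, z].
In Python, from workcell import status, optics, hand_in, env gives the robot as it stands.
- The arm moves only by the shell command python3 -m handwheel 'ROWS' [FORCE]. ROWS is a JSON object whose one key "deltas" holds a list of rows, each a list of 5 numbers: the opening, from -1 (shut) to 1 (fully open), then the shift along the tool's x, y, z in units of 40 mm (1.0 is 40 mm), then the turn about the tool's z in units of 10 degrees (1.0 is 10 degrees). In form: {"deltas": [[jaw, x, y, z, roll], ...]}. A call has 1 to 20 rows; each row shifts and turns the commanded pose from where the row before left it, along the tool's axes as they then stand; what a row does not reach is not made up. A row lasts 1/8 s, in which the tool goes at most 62.5 mm and 10.7 degrees, less where a joint would pass 70% of its speed; a pose out of reach is approached as far as the arm can. A call is refused whole if a number of a shift passes 1 or a number of a turn 1, either way. A call with a gripper value outside its range is refused whole. The fingers move at their own pace and stop on an object; FORCE is the grip in N (left out, the last holds). Time passes only in rows, so rows that do not move let the fingers close. It gives the time, the measured TCP pose, the force, the opening and the grip force at its end, in the units of the state.
- status.get_state(): the state, without advancing time (a new reading comes with each control period).
- optics.read_camera(name): name is "side" or "top"; returns a dict with "frame" (384x512x3 uint8, red, green, blue), "depth" (384x512 float32, m along the optical axis (not along the pixel's ray), 0 where there is no reading), "vfov" (degrees; the focal length in pixels is half the picture's height over the tangent of half this angle, whatever the lens; pixels are square), "cx", "cy" (the principal point, pixels), "k1" (the pictures are not rectified: a ray, as slopes to the right and down, at radius r is drawn at 1 + k1 r^2 times it, then the intrinsics apply), "origin" and "attitude" of the camera in the world. Camera axes: x right, y down, z forward; pixel columns grow to the right and rows downward; lengths in m; the calibration is good to about 2 mm. A picture is of the moment at which its call begins.
- hand_in(): hands the job in; it is judged then, once.
The state is a dict: "clock": time; "joint_pos": joint angles; "qvel": joint speeds; "tau": joint torques, N m; "tcp_pos": TCP position; "orientation": TCP orientation; "wrist_force": force on the tool from outside, world axes, zero at the start; "ft_torque": the same for the moment, N m; "finger_gap": finger opening in m; "grip_force": force on a finger pad.
Only numpy, scipy, OpenCV 4.12 (cv2) and the standard library are available. Lean on these libraries where they do the work, as an engineer would, in place of code of your own. Each camera call takes 0.05 s, during which the arm holds its last target. There are 200 camera calls.

## Working session

There is one attempt and no reset: what is moved stays moved. The work goes in short steps, Python scripts to look and compute and a shell command to move; the robot and the scene stay as the last step left them, time stands still between calls to the robot, and variables do not carry over. Pictures are saved under pics/ and viewed, at most 10 in all, crops included, and the job is handed in when it is done.

```bash
mkdir -p pics; ls; cat > h.py <<'E'
import numpy as np, cv2, json
from workcell import status, optics, hand_in, env
from scipy.spatial.transform import Rotation as R
def cam(n):
    c=optics.read_camera(n); f=c["frame"].shape[0]/2/np.tan(np.radians(c["vfov"])/2); c["f"]=f
    a=np.array(c["attitude"]); c["R"]=R.from_quat(a[[1,2,3,0]]).as_matrix() if a.size==4 else a.reshape(3,3)
    return c
def slopes(c,uv):
    uv=np.atleast_2d(np.array(uv,float)); d=(uv-[c["cx"],c["cy"]])/c["f"]; s=d.copy()
    for _ in range(30): s=d/(1+c["k1"]*(s**2).sum(1,keepdims=True))
    return s
def rays(c,uv):
    s=slopes(c,uv); return np.c_[s,np.ones(len(s))]@c["R"].T
def at_z(c,uv,z):
    r=rays(c,uv); o=np.array(c["origin"]); return o+r*((z-o[2])/r[:,2])[:,None]
def cloud(c):
    h,w=c["depth"].shape; v,u=np.mgrid[:h,:w]; r=rays(c,np.c_[u.ravel(),v.ravel()])
    return (np.array(c["origin"])+r*c["depth"].ravel()[:,None]).reshape(h,w,3)
def proj(c,P):
    q=(np.atleast_2d(P)-np.array(c["origin"]))@c["R"]; s=q[:,:2]/q[:,2:]
    return s*(1+c["k1"]*(s**2).sum(1,keepdims=True))*c["f"]+[c["cx"],c["cy"]]
def tri(c1,p1,c2,p2):
    o1,o2=np.array(c1["origin"]),np.array(c2["origin"]); a,b=rays(c1,p1)[0],rays(c2,p2)[0]
    t=np.linalg.lstsq(np.c_[a,-b],o2-o1,rcond=None)[0]; A,B=o1+a*t[0],o2+b*t[1]
    return (A+B)/2,np.linalg.norm(A-B)
def save(c,n): cv2.imwrite("pics/"+n+".png",c["frame"][:,:,::-1])
E
python3 - <<'E'
from h import *
s=status.get_state(); print(s, env.tip_reach)
for n in("side","top"):
    c=cam(n); save(c,n+"0"); print(n,{k:c[k] for k in("vfov","cx","cy","k1","origin","attitude","f")})
E
```

```text
pics
{'clock': 0.0, 'joint_pos': array([1.09840744e+00, 3.13967439e-01, 4.49827861e-02, 1.30358572e+00,
       2.71517479e-06, 1.43121899e+00]), 'qvel': array([-0.0006301 ,  0.00084799,  0.00142514,  0.0010414 ,  0.00061012,
        0.00076859]), 'tau': array([ 1.58782004e-04, -4.80631471e+01,  2.98530489e+01,  1.94057106e-02,
       -7.86257579e-05,  5.97878994e-06]), 'tcp_pos': array([0.1876772 , 0.54311225, 0.30302906]), 'orientation': array([-2.68493440e-04,  1.65638784e-01,  9.86186091e-01, -8.45413883e-04]), 'wrist_force': array([ 0.93030908, -0.9848014 ,  0.01541173]), 'ft_torque': array([-0.00077987,  0.01371202, -0.02912503]), 'grip_force': 0.0, 'finger_gap': 0.08535091201589244} 0.0726
side {'vfov': 50.118173556453435, 'cx': 255.26969357529367, 'cy': 188.5473499538936, 'k1': -0.09808261162642465, 'origin': array([ 0.27246478, -0.9364295 ,  0.76875887]), 'attitude': array([-0.45434633,  0.8762141 , -0.14757119,  0.06356897]), 'f': np.float64(410.63918098481207)}
top {'vfov': 48.370016489584216, 'cx': 258.46676508139086, 'cy': 190.28989206970562, 'k1': 0.05536726446876895, 'origin': array([ 0.38020926, -0.01984685,  1.19027547]), 'attitude': array([ 0.06519603, -0.70146557,  0.70702436, -0.06174212]), 'f': np.float64(427.51851833405505)}
```

View pics/top0.png

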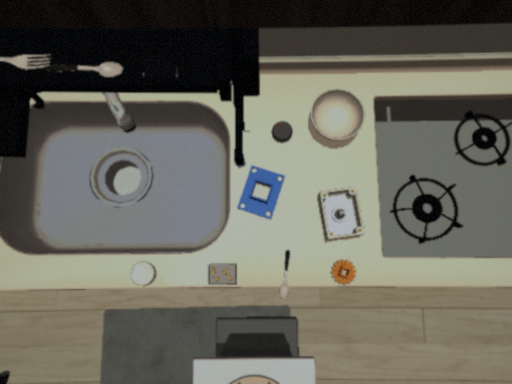

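View pics/side0.png

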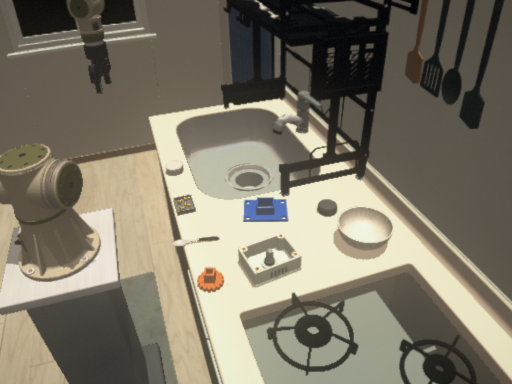

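Top: cover at (262,192), base (340,214), gear (343,271), timer (282,131), tin (143,273), spoon (286,275). Side: the same things at cover (266,209), base (269,260), gear (210,278). Next I take enlarged crops.

```bash
python3 - <<'E'
from h import *
t=cam("top"); s=cam("side")
def crop(c,x,y,w,h,k): return cv2.resize(c["frame"][y:y+h,x:x+w,::-1],None,fx=k,fy=k,interpolation=cv2.INTER_CUBIC)
# top: x 232..372, y 160..290 -> *4 = 560x520 ; 
cv2.imwrite("pics/topc.png",crop(t,230,158,145,132,5.0)[:600*5,:])
cv2.imwrite("pics/topc.png",cv2.resize(crop(t,230,158,145,132,4),None,fx=1.1,fy=1.1))
cv2.imwrite("pics/sidec.png",crop(s,190,190,120,110,5))
for n,c in(("top",t),("side",s)):
    P=cloud(c); hsv=cv2.cvtColor(c["frame"],cv2.COLOR_RGB2HSV)
    for nm,lo,hi in(("orange",(5,150,90),(18,255,255)),("blue",(105,130,60),(125,255,255))):
        m=cv2.inRange(hsv,lo,hi)>0
        k,l,st,ce=cv2.connectedComponentsWithStats(m.astype(np.uint8))
        for i in range(1,k):
            if st[i,4]>80 and ce[i][1]>150:
                z=P[l==i]; print(n,nm,st[i],ce[i].round(1),"med",np.median(z,0).round(3),"z pct",np.percentile(z[:,2],[2,10,50,90,98]).round(3))
E
```

```text
top orange [332 260  23  24 347] [343.  271.6] med [ 0.369 -0.238  0.014] z pct [0.009 0.01  0.014 0.041 0.043]
top blue [ 240  168   42   49 1047] [260.8 192.1] med [ 0.587 -0.022  0.007] z pct [0.002 0.004 0.007 0.015 0.034]
side orange [198 268  25  22 278] [210.1 279.9] med [ 0.366 -0.253  0.012] z pct [0.008 0.009 0.012 0.039 0.04 ]
side blue [245 200  41  20 383] [265.7 210.4] med [ 0.585 -0.033  0.006] z pct [0.002 0.004 0.006 0.008 0.033]
```

View pics/topc.png

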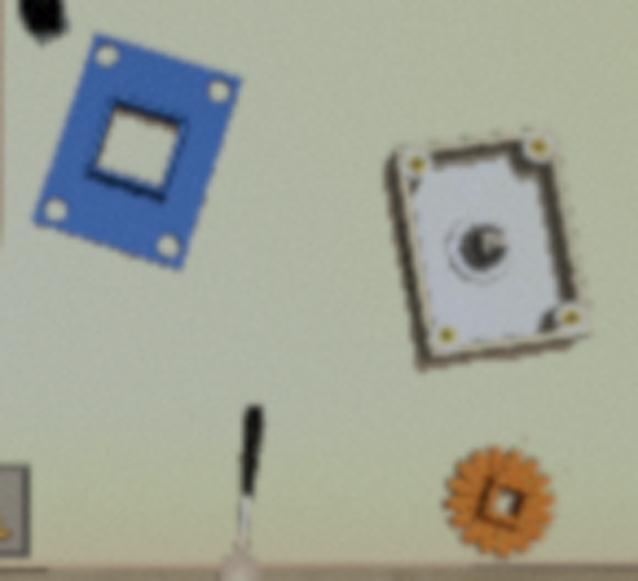

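View pics/sidec.png

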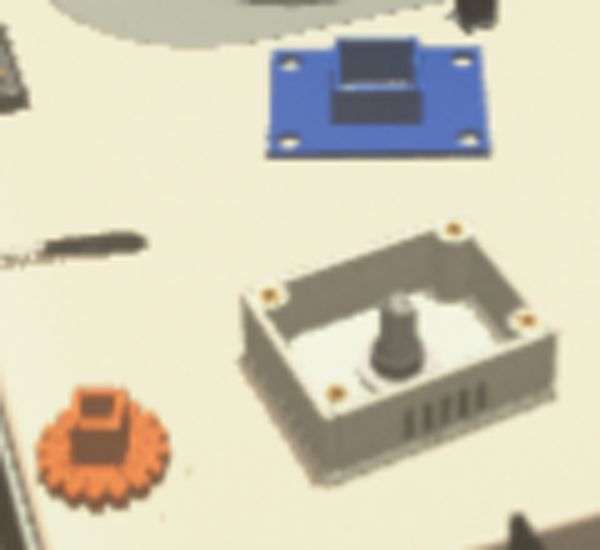

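Cover: collar in the middle, long axis about 15° from up. Its crop holes are at (107,55), (219,91), (56,209), (168,245). Base: inserts in the top crop at (418,163), (540,146), (570,317), (447,334), shaft at (485,243). The gear hub is around (500,502) in the top crop and (98,405) in the side crop. The next script takes sub-pixel measurements and zooms in on the shaft and gear.

```bash
cat > m.py <<'E'
from h import *
def avg(n,k=6):
    cs=[cam(n) for _ in range(k)]; c=cs[0]; c["F"]=np.mean([x["frame"].astype(float) for x in cs],0); return c
def blob(c,p,r,w):  # weighted centroid of w(patch)
    x,y=int(round(p[0])),int(round(p[1])); q=c["F"][y-r:y+r+1,x-r:x+r+1]; m=np.clip(w(q),0,None)
    yy,xx=np.mgrid[-r:r+1,-r:r+1]; m=m*((xx**2+yy**2)<=(r+.5)**2); return np.array([x+(m*xx).sum()/m.sum(),y+(m*yy).sum()/m.sum()])
def brassw(q): d=q.min(2)-0; s=q[...,0]-q[...,2]; return s-np.percentile(s,40)
def holew(q): s=q[...,0]; return s-np.percentile(s,35)-25
def fit(P):  # P ordered by model pts; returns x,y,yaw,rms
    M=np.array([[53,38],[-53,38],[-53,-38],[53,-38]])/1e3
    c=P[:,:2].mean(0); q=P[:,:2]-c
    a=np.arctan2((M[:,0]*q[:,1]-M[:,1]*q[:,0]).sum(),(M*q).sum()); Rm=np.array([[np.cos(a),-np.sin(a)],[np.sin(a),np.cos(a)]])
    return c,np.degrees(a),np.sqrt(((M@Rm.T-q)**2).sum(1).mean())
def measure(c1,p1s,c2,p2s,w):
    a=[blob(c1,p,4,w) for p in p1s]; b=[blob(c2,p,4,w) for p in p2s]
    for i in range(2): a=[blob(c1,p,4,w) for p in a]
    for i in range(2): b=[blob(c2,p,4,w) for p in b]
    return np.array(a),np.array(b),np.array([tri(c1,x,c2,y)[0] for x,y in zip(a,b)]),[tri(c1,x,c2,y)[1] for x,y in zip(a,b)]
E
python3 - <<'E'
from m import *
np.set_printoptions(precision=4,suppress=True)
t=avg("top");s=avg("side")
T=lambda u:(np.array(u)+.5)/4.4-.5+[230,158]; S=lambda u:(np.array(u)+.5)/5-.5+[190,190]
tb=T([(418,163),(447,334),(570,317),(540,146)]); sb=S([(454,230),(269,296),(336,394),(527,321)])
# order: (x+,y+),(x-,y+),(x-,y-),(x+,y-)
a,b,P,e=measure(t,tb,s,sb,brassw); print("base",a,b,P,e,fit(P))
print(" top@.05",fit(at_z(t,a,.05))," side@.05",fit(at_z(s,b,.05)))
th=T([(107,55),(56,209),(168,245),(219,91)]); sh=S([(462,61),(289,63),(288,141),(468,139)])
a,b,P,e=measure(t,th,s,sh,holew); print("cover",a,b,P,e,fit(P))
print(" top@.003",fit(at_z(t,a,.003))," side",fit(at_z(s,b,.003)))
def z(c,x,y,w,k): 
    q=np.clip(c["F"][y:y+w,x:x+w,::-1],0,255).astype(np.uint8); return cv2.resize(q,(396,298) if 0 else (298,298),interpolation=cv2.INTER_CUBIC)
i=np.vstack([np.hstack([z(t,331,204,20,0),z(s,259,244,20,0)]),np.hstack([z(t,331,259,26,0),z(s,197,263,26,0)])]); cv2.imwrite("pics/zoom.png",i); np.savez("avg0.npz",t=t["F"],s=s["F"])
E
```

```text
base [[324.6516 194.2281]
 [330.8744 234.3486]
 [359.2905 229.868 ]
 [352.1363 190.8686]] [[280.3472 235.2653]
 [243.2815 248.7546]
 [256.7287 268.7612]
 [295.0064 253.7144]] [[ 0.5736 -0.1933  0.05  ]
 [ 0.467  -0.2066  0.0478]
 [ 0.4779 -0.2823  0.047 ]
 [ 0.583  -0.2679  0.0487]] [np.float64(0.0030603238965122032), np.float64(0.0003574784511753408), np.float64(0.0016237692085272557), np.float64(0.0019883611986709036)] (array([ 0.5254, -0.2375]), np.float64(7.515627889331329), np.float64(0.0006153889929096193))
 top@.05 (array([ 0.5261, -0.2374]), np.float64(7.247202275115771), np.float64(0.0011450248601230905))  side@.05 (array([ 0.524, -0.239]), np.float64(8.040966406613158), np.float64(0.0008080864281303697))
 ** On entry to DLASCL parameter number  4 had an illegal value
 ** On entry to DLASCL parameter number  4 had an illegal value
 ** On entry to DLASCL parameter number  4 had an illegal value
 ** On entry to DLASCL parameter number  4 had an illegal value
 ** On entry to DLASCL parameter number  5 had an illegal value
 ** On entry to DLASCL parameter number  4 had an illegal valuem.py:6: RuntimeWarning: invalid value encountered in scalar divide
  yy,xx=np.mgrid[-r:r+1,-r:r+1]; m=m*((xx**2+yy**2)<=(r+.5)**2); return np.array([x+(m*xx).sum()/m.sum(),y+(m*yy).sum()/m.sum()])
Traceback (most recent call last):
  File "m.py", line 18, in measure
    return np.array(a),np.array(b),np.array([tri(c1,x,c2,y)[0] for x,y in zip(a,b)]),[tri(c1,x,c2,y)[1] for x,y in zip(a,b)]
                                             ~~~^^^^^^^^^^^
  File "h.py", line 24, in tri
    t=np.linalg.lstsq(np.c_[a,-b],o2-o1,rcond=None)[0]; A,B=o1+a*t[0],o2+b*t[1]
      ~~~~~~~~~~~~~~~^^^^^^^^^^^^^^^^^^^^^^^^^^^^^^
numpy.linalg.LinAlgError: SVD did not converge in Linear Least Squares
```

```bash
python3 - <<'E'
import re
s=open('m.py').read()
s=s.replace("def holew(q): s=q[...,0]; return s-np.percentile(s,35)-25","def holew(q): s=q[...,0]; return s-s.min()-.3*np.ptp(s)").replace("def measure(c1,p1s,c2,p2s,w):","def measure(c1,p1s,c2,p2s,w,r=4):").replace(",p,4,w)",",p,r,w)")
open('m.py','w').write(s)
E
python3 - <<'E'
from m import *
np.set_printoptions(precision=4,suppress=True)
t=avg("top");s=avg("side")
T=lambda u:(np.array(u)+.5)/4.4-.5+[230,158]; S=lambda u:(np.array(u)+.5)/5-.5+[190,190]
th=T([(107,55),(56,209),(168,245),(219,91)]); sh=S([(462,61),(289,63),(288,141),(468,139)])
a,b,P,e=measure(t,th,s,sh,holew,3); print("cover",a-th,b-sh,P,e,fit(P))
print(" top@.003",fit(at_z(t,a,.003))," side",fit(at_z(s,b,.003)))
def z(c,x,y,w,k): 
    q=np.clip(c["F"][y:y+w,x:x+w,::-1],0,255).astype(np.uint8); return cv2.resize(q,(298,298),interpolation=cv2.INTER_CUBIC)
i=np.vstack([np.hstack([z(t,331,204,20,0),z(s,259,244,20,0)]),np.hstack([z(t,331,259,26,0),z(s,197,263,26,0)])]); cv2.imwrite("pics/zoom.png",i); np.savez("avg0.npz",t=t["F"],s=s["F"])
E
```

```text
cover [[-0.118   0.0484]
 [-0.1464  0.186 ]
 [-0.0423  0.1986]
 [-0.0892 -0.0156]] [[ 0.0067 -3.2065]
 [-0.408  -4.201 ]
 [ 0.2247  0.4271]
 [ 0.1334  0.9711]] [[ 0.652  -0.0022  0.0143]
 [ 0.5508  0.0305  0.0199]
 [ 0.5295 -0.0402  0.0009]
 [ 0.6298 -0.0741 -0.0015]] [np.float64(0.0006121731319706996), np.float64(0.0006522792057966363), np.float64(0.0013246779829123793), np.float64(0.0024647941824787285)] (array([ 0.5905, -0.0215]), np.float64(-17.843987075722065), np.float64(0.0010887133058941076))
 top@.003 (array([ 0.592 , -0.0213]), np.float64(-18.44737633903907), np.float64(0.0002776092563707493))  side (array([ 0.5923, -0.0144]), np.float64(-19.875819556977785), np.float64(0.011088653893182525))
```

View pics/zoom.png

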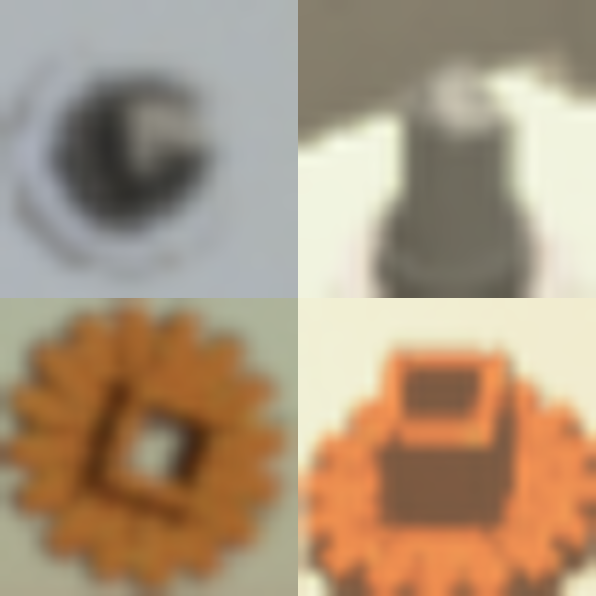

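```bash
cat > syn.py <<'E'
from m import *
from scipy.optimize import minimize
def sq(h,z): return [(h*a,h*b,z) for a,b in((1,1),(-1,1),(-1,-1),(1,-1))]
def prism(h0,z0,h1,z1): A,B=sq(h0,z0),sq(h1,z1); return [[A[i],A[(i+1)%4],B[(i+1)%4],B[i]] for i in range(4)]
def shaft(): # faces relative to underside plane of base
    return prism(.007,.022,.007,.051)+prism(.007,.051,.0045,.056)+[sq(.0045,.056)]
def gear():
    n=64; disc=[(.031*np.cos(k*2*np.pi/n),.031*np.sin(k*2*np.pi/n),.012) for k in range(n)]
    return [disc]+prism(.013,.012,.013,.04)+[sq(.013,.04),sq(.00775,.04)]
def cost(c,faces,x,y,th,roi,rect,K=8):
    x0,y0,w,h=rect; Rz=R.from_euler('z',th,degrees=True).as_matrix(); lab=np.zeros((h*K,w*K),np.uint8)
    for i,f in enumerate(faces):
        P=np.array(f)@Rz.T+[x,y,0]; q=proj(c,P)
        area=cv2.contourArea(q.astype(np.float32),True)
        if area>0 and len(f)==4 and len({p[2] for p in f})>1: continue   # back face (set by sign)
        cv2.fillPoly(lab,[np.round(((q-[x0,y0]+.5)*K-.5)*16).astype(np.int32)],i+1,shift=4)
    A=np.stack([cv2.resize((lab==k).astype(np.float32),(w,h),interpolation=cv2.INTER_AREA) for k in range(len(faces)+1)],-1)
    A=cv2.GaussianBlur(A,(0,0),.5).reshape(h*w,-1)
    m=roi.ravel(); A=A[m]; A=A[:,A.sum(0)>.3]; b=c["F"][y0:y0+h,x0:x0+w].reshape(-1,3)[m]
    X=np.linalg.lstsq(np.r_[A,.05*np.eye(A.shape[1])],np.r_[b,.05*np.tile(b.mean(0),(A.shape[1],1))],rcond=None)[0]; return ((A@X-b)**2).mean()
E
python3 - <<'E'
from syn import *
d=np.load("avg0.npz"); t=cam("top");s=cam("side");t["F"]=d["t"];s["F"]=d["s"]
# back-face sign check: face normal test
print("shaft light blob at z=.056", at_z(t,[331+155/14.9-.5,204+128/14.9-.5],.056), "side", at_z(s,[259+462/14.9-298/14.9-.5,244+97/14.9-.5],.056))
for nm,fs,xy,rt,rs,zr in(("shaft",shaft(),(.5255,-.2375),(333,205,16,16),(264,247,14,14),None),("gear",gear(),(.368,-.24),(334,263,18,18),(200,266,20,17),None)):
  for n,c,r in(("top",t,rt),("side",s,rs)):
    roi=np.ones((r[3],r[2]),bool); out=[]
    for th in range(0,90,3):
        f=lambda p:cost(c,fs,xy[0]+p[0]*1e-3,xy[1]+p[1]*1e-3,th,roi,r)
        g=min(((f((i,j)),i,j) for i in(-4,-2,0,2,4) for j in(-4,-2,0,2,4)))
        m=minimize(f,g[1:],method="Nelder-Mead",options=dict(maxfev=40,initial_simplex=np.array(g[1:])+[[0,0],[1,0],[0,1]]))
        out.append((m.fun,th,*(np.array(xy)+m.x/1e3)))
    out.sort(); print(nm,n,[tuple(np.round(o,4)) for o in out[:6]],"worst",round(out[-1][0],1))
E
```

```text
shaft light blob at z=.056 [[ 0.52549944 -0.23415654  0.056     ]] side [[ 0.52455285 -0.24114092  0.056     ]]
shaft top [(np.float64(493.223), np.float64(72.0), np.float64(0.5214), np.float64(-0.232)), (np.float64(499.6656), np.float64(81.0), np.float64(0.5222), np.float64(-0.233)), (np.float64(499.8621), np.float64(69.0), np.float64(0.5212), np.float64(-0.2325)), (np.float64(500.0635), np.float64(87.0), np.float64(0.5215), np.float64(-0.233)), (np.float64(500.4389), np.float64(60.0), np.float64(0.5217), np.float64(-0.2322)), (np.float64(502.4496), np.float64(84.0), np.float64(0.5216), np.float64(-0.233))] worst 617.0
shaft side [(np.float64(1175.5238), np.float64(69.0), np.float64(0.5245), np.float64(-0.2358)), (np.float64(1243.1984), np.float64(75.0), np.float64(0.5252), np.float64(-0.2355)), (np.float64(1245.6663), np.float64(66.0), np.float64(0.5251), np.float64(-0.2354)), (np.float64(1250.7547), np.float64(78.0), np.float64(0.525), np.float64(-0.2354)), (np.float64(1251.3438), np.float64(72.0), np.float64(0.5252), np.float64(-0.2357)), (np.float64(1251.5841), np.float64(84.0),
[... 388 characters left out ...]
.2361)), (np.float64(125.6499), np.float64(75.0), np.float64(0.3681), np.float64(-0.2363)), (np.float64(129.8928), np.float64(60.0), np.float64(0.3685), np.float64(-0.2363))] worst 211.0
gear side [(np.float64(50.7837), np.float64(69.0), np.float64(0.3683), np.float64(-0.2441)), (np.float64(60.074), np.float64(72.0), np.float64(0.3681), np.float64(-0.2443)), (np.float64(65.1528), np.float64(66.0), np.float64(0.368), np.float64(-0.2445)), (np.float64(84.9144), np.float64(63.0), np.float64(0.3683), np.float64(-0.2443)), (np.float64(89.6262), np.float64(75.0), np.float64(0.3683), np.float64(-0.2442)), (np.float64(109.7068), np.float64(60.0), np.float64(0.3682), np.float64(-0.2443))] worst 453.9
```

```bash
python3 - <<'E'
s=open('syn.py').read()
s=s.replace("area=cv2.contourArea(q.astype(np.float32),True)","area=-np.cross(P[1]-P[0],P[2]-P[0])@(np.array(c['origin'])-P[0])")
open('syn.py','w').write(s)
E
cat > run.py <<'E'
from syn import *
d=np.load("avg0.npz"); t=cam("top");s=cam("side");t["F"]=d["t"];s["F"]=d["s"]
for nm,fs,xy,rt,rs in(("shaft",shaft(),(.5255,-.2375),(334,206,13,13),(264,249,12,10)),("gear",gear(),(.368,-.24),(334,263,18,18),(200,266,20,17))):
  for n,c,r in(("top",t,rt),("side",s,rs)):
    roi=np.ones((r[3],r[2]),bool); out=[]
    for th in range(0,90,3):
        f=lambda p:cost(c,fs,xy[0]+p[0]*1e-3,xy[1]+p[1]*1e-3,th,roi,r)
        g=min(((f((i,j)),i,j) for i in(-4,-2,0,2,4) for j in(-4,-2,0,2,4)))
        m=minimize(f,g[1:],method="Nelder-Mead",options=dict(maxfev=40,initial_simplex=np.array(g[1:])+[[0,0],[1,0],[0,1]]))
        out.append((m.fun,th,*(np.array(xy)+m.x/1e3)))
    out.sort(); print(nm,n,[tuple(float(x) for x in np.round(o,4)) for o in out[:7]],"worst",round(out[-1][0],1))
E
python3 run.py
```

```text
shaft top [(554.6108, 72.0, 0.5221, -0.232), (559.3371, 87.0, 0.5222, -0.2331), (559.9246, 84.0, 0.5222, -0.233), (561.5841, 69.0, 0.5219, -0.2322), (564.162, 81.0, 0.5222, -0.233), (568.7677, 78.0, 0.5225, -0.2329), (570.9087, 66.0, 0.5224, -0.2321)] worst 716.3
shaft side [(486.0901, 6.0, 0.525, -0.2368), (488.3824, 9.0, 0.525, -0.2362), (495.006, 3.0, 0.5251, -0.2362), (502.5365, 12.0, 0.5249, -0.2357), (502.8282, 0.0, 0.5246, -0.2368), (526.2386, 15.0, 0.5253, -0.2359), (536.7077, 87.0, 0.5244, -0.2363)] worst 710.8
gear top [(120.4439, 66.0, 0.3687, -0.2364), (120.5581, 69.0, 0.3686, -0.2363), (122.3173, 72.0, 0.368, -0.2361), (123.9362, 63.0, 0.3683, -0.2361), (125.6499, 75.0, 0.3681, -0.2363), (129.8928, 60.0, 0.3685, -0.2363), (133.4981, 78.0, 0.3682, -0.2364)] worst 211.0
gear side [(50.7837, 69.0, 0.3683, -0.2441), (60.074, 72.0, 0.3681, -0.2443), (65.1528, 66.0, 0.368, -0.2445), (84.9144, 63.0, 0.3683, -0.2443), (89.6262, 75.0, 0.3683, -0.2442), (109.7068, 60.0, 0.3682, -0.2443), (144.6061, 78.0, 0.3679, -0.2442)] worst 453.9
```

```bash
python3 - <<'E'
from h import *
np.set_printoptions(precision=4,suppress=True)
t=cam("top");s=cam("side")
print("hub top: tri",tri(t,[345.1,271.3],s,[209.15,271.1]),at_z(t,[345.1,271.3],.04),at_z(s,[209.15,271.1],.04))
print("disc top view",at_z(t,[343.0,271.5],.010))
for n,c,y in(("t",t,-.2364),("s",s,-.2441),("t",t,-.239),("s",s,-.239)):
    print(n,y,"hub,bore,disc",proj(c,[[.3685,y,.04],[.3685,y,.012]]).ravel())
# plane depth checks: worktop height near gear and gear surface
for n,c in(("top",t),("side",s)):
    P=cloud(c); q=proj(c,[[.43,-.3,0],[.43,-.18,0],[.55,-.11,0]]).round().astype(int)
    print(n,[np.median(P[v-2:v+3,u-2:u+3,2]).round(4) for u,v in q])
    hsv=cv2.cvtColor(c["frame"],cv2.COLOR_RGB2HSV); m=(cv2.inRange(hsv,(5,150,60),(18,255,255))>0)
    g=P[m]; g=g[(abs(g[:,0]-.37)<.05)&(abs(g[:,1]+.24)<.05)]; a=g[g[:,2]>.034]; b=g[(g[:,2]>.007)&(g[:,2]<.016)]
    print(" hub top pts",len(a),a.mean(0),(a.min(0)+a.max(0))/2," disc",len(b),(b.min(0)+b.max(0))/2)
    w=P[(P[...,2]>.045)&(P[...,2]<.065)&(abs(P[...,0]-.525)<.02)&(abs(P[...,1]+.2375)<.02)]; print(" shaft",len(w),w.mean(0) if len(w) else "")
E
```

```text
hub top: tri (array([ 0.3699, -0.2418,  0.0366]), np.float64(0.0016859118471561575)) [[ 0.3708 -0.2412  0.04  ]] [[ 0.3687 -0.2449  0.04  ]]
disc top view [[ 0.3701 -0.2413  0.01  ]]
t -0.2364 hub,bore,disc [343.2975 272.2029 341.3257 272.1014]
s -0.2441 hub,bore,disc [209.0087 270.8783 210.0527 278.7959]
t -0.239 hub,bore,disc [344.2915 272.1996 342.2957 272.0981]
s -0.239 hub,bore,disc [208.5217 269.4108 209.5693 277.3241]
top [np.float64(0.0005), np.float64(0.0006), np.float64(0.0004)]
 hub top pts 65 [ 0.3705 -0.2411  0.0403] [ 0.3703 -0.2406  0.0399]  disc 238 [ 0.3689 -0.2403  0.0116]
 shaft 29 [ 0.525  -0.2356  0.0542]
side [np.float64(0.0004), np.float64(-0.0015), np.float64(-0.001)]
 hub top pts 45 [ 0.3677 -0.2465  0.0385] [ 0.3667 -0.2451  0.0384]  disc 222 [ 0.3683 -0.2454  0.0114]
 shaft 37 [ 0.5234 -0.2415  0.0516]
```

```bash
python3 - <<'E'
from syn import *
d=np.load("avg0.npz"); t=cam("top");s=cam("side");t["F"]=d["t"];s["F"]=d["s"]
for n,c,r,xy in(("top",t,(336,206,11,10),(.5258,-.2372)),("top-small",t,(338,207,9,9),(.5258,-.2372)),("side",s,(264,253,12,7),(.5245,-.2375)),("side-up",s,(264,249,12,10),(.5245,-.2375))):
    roi=np.ones((r[3],r[2]),bool); out=[]
    for th in range(0,90,3):
        f=lambda p:cost(c,shaft(),xy[0]+p[0]*1e-3,xy[1]+p[1]*1e-3,th,roi,r)
        g=min(((f((i,j)),i,j) for i in(-2,-1,0,1,2) for j in(-2,-1,0,1,2)))
        out.append((g[0],th,g[1],g[2]))
    print(n," ".join(f"{o[1]}:{o[0]:.0f}" for o in out),min(out))
E
```

```text
top 0:282 3:285 6:282 9:274 12:302 15:333 18:347 21:381 24:408 27:433 30:532 33:589 36:630 39:506 42:516 45:506 48:519 51:504 54:488 57:471 60:449 63:420 66:394 69:345 72:322 75:306 78:307 81:280 84:280 87:276 (np.float64(273.8835597944689), 9, 1, 2)
top-small 0:109 3:111 6:122 9:142 12:159 15:199 18:211 21:243 24:281 27:292 30:393 33:434 36:463 39:346 42:338 45:350 48:348 51:352 54:336 57:320 60:293 63:281 66:231 69:212 72:177 75:154 78:144 81:121 84:105 87:102 (np.float64(101.5821934489594), 87, 1, 0)
side 0:536 3:501 6:477 9:491 12:473 15:473 18:463 21:455 24:403 27:398 30:451 33:451 36:464 39:432 42:487 45:480 48:509 51:544 54:561 57:605 60:629 63:670 66:657 69:630 72:758 75:717 78:676 81:635 84:575 87:517 (np.float64(397.8431319595183), 27, 0, -1)
side-up 0:528 3:497 6:493 9:493 12:517 15:541 18:556 21:591 24:608 27:627 30:657 33:688 36:698 39:696 42:718 45:673 48:655 51:636 54:650 57:657 60:639 63:651 66:641 69:632 72:685 75:621 78:605 81:583 84:564 87:539 (np.float64(493.09240912141524), 9, 0, 0)
```

Measured:
- **Base:** (0.5254, −0.2375), yaw 7.5°, thread height 48–50 mm (nominal 50).
- **Cover:** (0.592, −0.021), yaw −18.4°.
- **Gear:** (0.370, −0.2425), hub top 37–40 mm (nominal 40), yaw 69° (modulo 90).
- **Shaft:** yaw about 4°.

In the zoomed picture the shaft is lit at top (155,125) and side (462,97). The hub centre is at top (167,445) and side (443,397). All reaches are fine, so I move over the gear now.

```bash
python3 -m handwheel '{"deltas": [[1,-0.96,-0.97,0,0],[1,-0.96,-0.97,0,0],[1,-0.96,-0.97,0,0],[1,-0.96,-0.97,0,0],[1,-0.96,-0.97,0,0],[1,-0.96,-0.97,0,0],[1,-0.96,-0.97,0,0],[1,-0.96,-0.97,0,0],[1,-0.96,-0.97,0,0],[0.5,-0.23,-0.93,0.28,0.02],[0.5,-0.23,-0.93,0.28,0.02],[0.5,-0.23,-0.93,0.28,0.02],[0.5,-0.23,-0.93,0.28,0.02],[0.5,-0.23,-0.93,0.28,0.02],[0.5,-0.23,-0.93,0.28,0.02],[0.5,-0.23,-0.93,0.28,0.02],[0.5,-0.23,-0.93,0.28,0.02],[0.5,-0.23,-0.93,0.28,0.02],[0.5,0,0,0,0]]}' 30
cat > go.py <<'E'
import sys
from h import *
# usage: go.py x y z yaw_of_tool_y_deg : remaining shift in tool axes (40 mm units) and roll (10 deg units)
s=status.get_state(); q=np.array(s["orientation"]); Rm=R.from_quat(q[[1,2,3,0]]).as_matrix()
x,y,z,yaw=map(float,sys.argv[1:5]); cur=np.degrees(np.arctan2(Rm[1,1],Rm[0,1]))
print("clock",round(s["clock"],2),"tcp",s["tcp_pos"].round(4),"yaw",round(cur,2),"tilt",Rm[:,2].round(4),"F",s["wrist_force"].round(1),"gap",round(s["finger_gap"],4),"grip",round(s["grip_force"],1),"j",s["joint_pos"].round(2))
print("shift",(Rm.T@(np.array([x,y,z])-s["tcp_pos"])/.04).round(3),"roll",round(-((yaw-cur+180)%360-180)/10,3))
E
python3 go.py .370 -.2425 .088 69
```

```text
clock: 4.18
tcp_pos: [0.3642, -0.2444, 0.2025]
orientation: [-0.0, 0.183, 0.983, 0.0]
wrist_force: [0.3, 0.1, -0.1]
finger_gap: 0.0639
grip_force: 0.0
clock 4.17 tcp [ 0.3642 -0.2444  0.2025] yaw 68.92 tilt [-4.e-04  2.e-04 -1.e+00] F [ 0.3  0.1 -0.1] gap 0.0639 grip 0.0 j [-0.77  0.11 -0.47  0.99 -0.   -0.41]
shift [-0.12   0.097  2.861] roll -0.008
```

```bash
python3 -m handwheel '{"deltas": [[0.4,-0.12,0.1,0.7,0],[0.4,0,0,0.9,0],[0.4,0,0,0.7,0],[0.4,0,0,0.56,0],[0.4,0,0,0,0],[-0.2,0,0,0,0],[-0.6,0,0,0,0],[-0.9,0,0,0,0],[-0.9,0,0,0,0],[-0.9,0,0,0,0]]}' 30
python3 go.py .370 -.2425 .088 69
```

```text
clock: 5.42
tcp_pos: [0.3713, -0.241, 0.09]
orientation: [0.001, 0.181, 0.983, -0.001]
wrist_force: [-0.2, 0.9, 7.3]
finger_gap: 0.0255
grip_force: 31.1
clock 5.42 tcp [ 0.3713 -0.241   0.09  ] yaw 69.14 tilt [ 0.0022 -0.0015 -1.    ] F [-0.2  0.9  7.3] gap 0.0255 grip 31.1 j [-0.76  0.25 -0.62  0.7   0.   -0.39]
shift [ 0.017 -0.045  0.05 ] roll 0.014
```

```bash
python3 -m handwheel '{"deltas": [[-0.9,0,0,-0.4,0],[-0.9,0,0,-0.9,0],[-0.9,0,0,-0.9,0],[-0.9,0,0,-0.3,0],[-0.9,0,0,0,0]]}' 50
python3 go.py .5255 -.2375 .170 69
```

```text
clock: 6.05
tcp_pos: [0.3707, -0.2407, 0.1891]
orientation: [0.001, 0.181, 0.983, -0.0]
wrist_force: [-0.1, 0.5, -0.3]
finger_gap: 0.0253
grip_force: 49.8
clock 6.05 tcp [ 0.3707 -0.2407  0.1891] yaw 69.13 tilt [ 0.0013 -0.0011 -1.    ] F [-0.1  0.5 -0.3] gap 0.0253 grip 49.8 j [-0.76  0.13 -0.48  0.96  0.   -0.39]
shift [-3.587  1.454  0.483] roll 0.013
```

```bash
python3 -m handwheel '{"deltas": [[-0.9,-0.9,0.36,0,0],[-0.9,-0.9,0.36,0,0],[-0.9,-0.9,0.36,0,0],[-0.9,-0.9,0.37,0,0],[-0.9,0,0,0,-0.9],[-0.9,0,0,0.2,-0.9],[-0.9,0,0,0.28,-0.7],[-0.9,0,0,0,0],[-0.9,0,0,0,0]]}'
python3 go.py .5255 -.2375 .170 94
python3 - <<'E'
from m import *
t=avg("top",4);s=avg("side",4); np.savez("avg1.npz",t=t["F"],s=s["F"])
def z(c,x,y,w,h,W,H): 
    q=np.clip(c["F"][y:y+h,x:x+w,::-1],0,255).astype(np.uint8); return cv2.resize(q,(W,H),interpolation=cv2.INTER_CUBIC)
cv2.imwrite("pics/held.png",np.hstack([z(t,310,180,60,64,390,416),z(s,235,205,60,64,390,416)]))
E
```

```text
clock: 7.18
tcp_pos: [0.5253, -0.2373, 0.1686]
orientation: [-0.001, -0.035, 0.999, 0.0]
wrist_force: [-0.0, 0.3, -1.1]
finger_gap: 0.0248
grip_force: 49.8
clock 7.17 tcp [ 0.5253 -0.2373  0.1686] yaw 94.01 tilt [-1.3e-03  9.0e-04 -1.0e+00] F [-0.   0.3 -1.1] gap 0.0248 grip 49.8 j [-0.56  0.39 -0.18  1.    0.   -0.63]
shift [-0.005 -0.005 -0.034] roll 0.001
```

View pics/held.png

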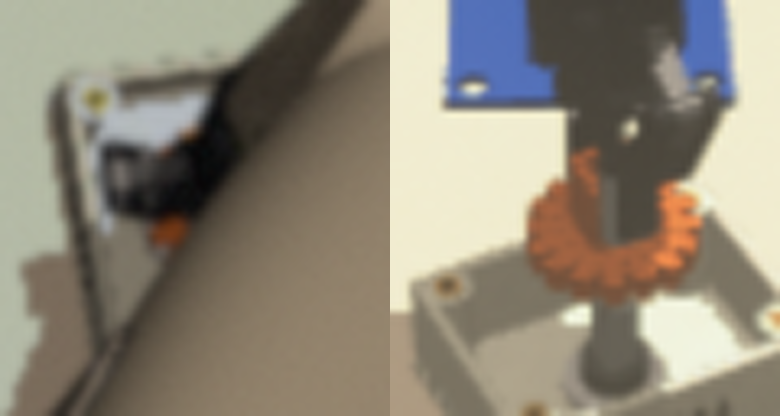

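```bash
python3 - <<'E'
from m import *
np.set_printoptions(precision=4,suppress=True)
d=np.load("avg1.npz"); s=cam("side"); F=d["s"]; 
def ext(x,y,zu):
    a=np.linspace(0,2*np.pi,200); P=[[x+r*np.cos(k),y+r*np.sin(k),zu+z] for z in(0,.012) for k in a for r in(.0325,)]
    q=proj(s,P); return np.array([q[:,0].min(),q[:,0].max(),q[:,1].max()])
sat=F[...,0]-F[...,2]; Z=sat[205:260,245:300]; m=cv2.resize(Z,None,fx=8,fy=8,interpolation=cv2.INTER_CUBIC)>40
k,l,st,ce=cv2.connectedComponentsWithStats(m.astype(np.uint8)); i=1+np.argmax(st[1:,4]); b=st[i]
e=np.array([245+(b[0]+.5)/8-.5,245+(b[0]+b[2]-.5)/8-.5,205+(b[1]+b[3]-.5)/8-.5]); print("meas",e,b)
from scipy.optimize import least_squares
for zu in(.0766,.0786,.0806):
    r=least_squares(lambda p:ext(p[0],p[1],zu)-e,[.525,-.238],x_scale=.01); print(zu,r.x,r.fun)
print(ext(.524,-.239,.0786))
E
```

```text
meas [254.5625 282.9375 251.3125] [   80   180   228   195 25848]
0.0766 [ 0.5251 -0.2345] [ 0.8783 -0.8752  0.0636]
0.0786 [ 0.5244 -0.2364] [ 0.8404 -0.8375  0.0611]
0.0806 [ 0.5237 -0.2383] [ 0.8024 -0.7996  0.0585]
[255.5991 282.3516 252.1252]
```

```bash
cat > ge.py <<'E'
from m import *
from scipy.optimize import least_squares
np.set_printoptions(precision=4,suppress=True)
s=cam("side")
def ext(x,y,zu,rr):
    a=np.linspace(0,2*np.pi,200); P=[[x+rr*np.cos(k),y+rr*np.sin(k),zu+z] for z in(0,.012) for k in a]
    q=proj(s,P); return np.array([q[:,0].min(),q[:,0].max(),q[:,1].max()])
def gm(F,zu,x0,y0,thr=40):
    sat=F[...,0]-F[...,2]; Z=sat[y0:y0+55,x0:x0+55]; Z=Z-np.median(Z)*0; m=cv2.resize(Z,None,fx=8,fy=8,interpolation=cv2.INTER_CUBIC)>thr
    k,l,st,ce=cv2.connectedComponentsWithStats(m.astype(np.uint8)); i=1+np.argmax(st[1:,4]); b=st[i]
    e=np.array([x0+(b[0]+.5)/8-.5,x0+(b[0]+b[2]-.5)/8-.5,y0+(b[1]+b[3]-.5)/8-.5])
    r=least_squares(lambda p:ext(p[0],p[1],zu,p[2])-e,[.45,-.238,.033],x_scale=.01); return r.x
if __name__=="__main__":
    for thr in(40,70,90): print(thr,"table",gm(np.load("avg0.npz")["s"],0,185,250,thr),"held",gm(np.load("avg1.npz")["s"],.0786,245,205,thr))
E
python3 ge.py
```

```text
40 table [ 0.3508 -0.2602  0.048 ] held [ 0.5251 -0.2342  0.0346]
70 table [ 0.3702 -0.2362  0.033 ] held [ 0.5285 -0.2276  0.033 ]
90 table [ 0.3702 -0.2354  0.0323] held [ 0.5297 -0.2267  0.0316]
```

```bash
python3 -m handwheel '{"deltas": [[-0.9,0,0,0.3,0],[-0.9,0,0,0.15,0],[-0.9,0,0,0.1,0],[-0.9,0,0,0.1,0],[-0.9,0,0,0.1,0],[-0.9,0,0,0,0]]}'
python3 go.py .5255 -.2375 .112 94
```

```text
clock: 8.43
tcp_pos: [0.5261, -0.2377, 0.1394]
orientation: [0.0, -0.036, 0.999, -0.0]
wrist_force: [1.5, -1.3, -2.8]
finger_gap: 0.0251
grip_force: 49.8
clock 8.43 tcp [ 0.5261 -0.2377  0.1394] yaw 94.13 tilt [ 9.e-04 -3.e-04 -1.e+00] F [ 1.5 -1.3 -2.8] gap 0.0251 grip 49.8 j [-0.56  0.42 -0.22  0.93  0.   -0.64]
shift [0.014 0.007 0.685] roll 0.013
```

```bash
python3 -m handwheel '{"deltas": [[-0.9,0,0,0.1,0],[-0.9,0,0,0.1,0],[-0.9,0,0,0.1,0],[-0.9,0,0,0,0]]}'
python3 go.py .5255 -.2375 .112 94
```

```text
clock: 8.93
tcp_pos: [0.5261, -0.2378, 0.1273]
orientation: [0.001, -0.036, 0.999, -0.0]
wrist_force: [3.9, -2.4, -2.6]
finger_gap: 0.025
grip_force: 49.7
clock 8.93 tcp [ 0.5261 -0.2378  0.1273] yaw 94.13 tilt [ 1.1e-03 -4.0e-04 -1.0e+00] F [ 3.9 -2.4 -2.6] gap 0.025 grip 49.7 j [-0.56  0.43 -0.24  0.9   0.   -0.64]
shift [0.016 0.008 0.383] roll 0.013
```

```bash
python3 -m handwheel '{"deltas": [[-0.9,-0.02,-0.01,0.1,0],[-0.9,0,0,0.1,0],[-0.9,0,0,0.1,0],[-0.9,0,0,0.1,0],[-0.9,0,0,0.1,0],[-0.9,0,0,0.05,0],[-0.9,0,0,0,0]]}'
python3 go.py .5255 -.2375 .112 94
```

```text
clock: 9.8
tcp_pos: [0.5264, -0.2377, 0.1119]
orientation: [0.001, -0.036, 0.999, -0.001]
wrist_force: [-12.5, 7.6, 47.8]
finger_gap: 0.0245
grip_force: 56.3
clock 9.8 tcp [ 0.5264 -0.2377  0.1119] yaw 94.15 tilt [ 0.0025 -0.0021 -1.    ] F [-12.5   7.6  47.8] gap 0.0245 grip 56.3 j [-0.56  0.44 -0.26  0.87 -0.   -0.64]
shift [ 0.022  0.007 -0.003] roll 0.015
```

```bash
python3 -m handwheel '{"deltas": [[-0.9,0,0,-0.08,0],[-0.2,0,0,0,0],[0.0,0,0,0,0],[0.1,0,0,0,0],[0.1,0,0,-0.3,0],[0.1,0,0,-0.9,0],[0.1,0,0,-0.9,0],[0.4,0,0,-0.5,0],[1,0,0,0,0]]}'
python3 go.py .592 -.0213 .17 94
```

```text
clock: 10.92
tcp_pos: [0.5275, -0.2385, 0.215]
orientation: [0.002, -0.036, 0.999, -0.001]
wrist_force: [0.1, 0.0, 1.3]
finger_gap: 0.0758
grip_force: 0.0
clock 10.93 tcp [ 0.5275 -0.2385  0.215 ] yaw 94.13 tilt [ 0.0037 -0.0023 -1.    ] F [0.1 0.  1.3] gap 0.0758 grip 0.0 j [-0.56  0.36 -0.11  1.1   0.   -0.64]
shift [-1.995  5.303  1.119] roll 0.013
```

```bash
python3 -m handwheel '{"deltas": [[1,-0.33,0.885,0.1,0],[1,-0.33,0.885,0.1,0],[1,-0.33,0.885,0.2,0],[1,-0.33,0.885,0.2,0],[1,-0.33,0.885,0.2,0],[1,-0.34,0.885,0.3,0],[1,0,0,0,0.75],[1,0,0,0,0.75],[1,0,0,0,0.75],[1,0,0,0,0]]}'
python3 go.py .592 -.0213 .085 71.6
python3 - <<'E'
from m import *
np.set_printoptions(precision=4,suppress=True)
t=avg("top",6);s=avg("side",6); np.savez("avg2.npz",t=t["F"],s=s["F"])
T=lambda u:(np.array(u)+.5)/4.4-.5+[230,158]; S=lambda u:(np.array(u)+.5)/5-.5+[190,190]
def z(c,x,y,w,h,W,H): 
    q=np.clip(c["F"][y:y+h,x:x+w,::-1],0,255).astype(np.uint8); return cv2.resize(q,(W,H),interpolation=cv2.INTER_CUBIC)
cv2.imwrite("pics/cov.png",np.hstack([z(t,235,160,140,100,400,286),z(s,190,180,140,100,400,286)]))
for n,c in(("top",t),("side",s)):
    P=cloud(c); q=proj(c,[[.5255,-.2375,.062]])[0].round().astype(int); u,v=q
    hsv=cv2.cvtColor(c["frame"],cv2.COLOR_RGB2HSV); m=(cv2.inRange(hsv,(5,120,50),(18,255,255))>0)
    g=P[m]; g=g[(abs(g[:,0]-.525)<.05)&(abs(g[:,1]+.238)<.05)]; print(n,len(g),np.percentile(g[:,2],[5,25,50,75,95,99]).round(4))
E
```

```text
clock: 12.18
tcp_pos: [0.5899, -0.0201, 0.1674]
orientation: [-0.001, 0.159, 0.987, 0.0]
wrist_force: [0.2, 1.1, -0.6]
finger_gap: 0.0853
grip_force: 0.0
clock 12.18 tcp [ 0.5899 -0.0201  0.1674] yaw 71.72 tilt [-2.e-03  5.e-04 -1.e+00] F [ 0.2  1.1 -0.6] gap 0.0853 grip 0.0 j [-0.17  0.42 -0.15  1.01  0.    0.15]
shift [-0.063 -0.012  2.061] roll 0.012
top 363 [0.03   0.033  0.0352 0.0401 0.063  0.0644]
side 367 [0.03   0.0323 0.0341 0.052  0.0613 0.0623]
```

View pics/cov.png

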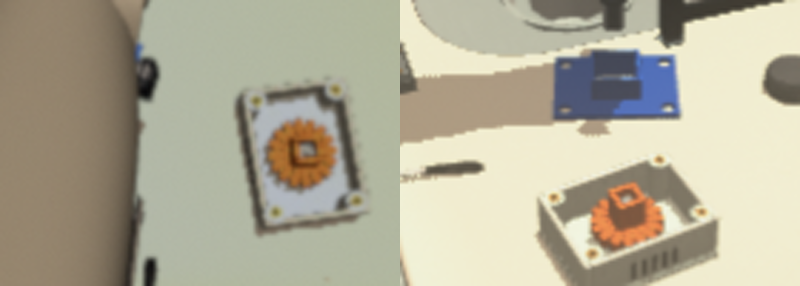

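The picture shows the gear level inside the base (top crop (305,152)). Depth puts its hub top at 62 mm and its disc top at 34 mm, so it is fully home. The cover has not moved (side crop (616,85)). Next I grasp the cover.

```bash
python3 -m handwheel '{"deltas": [[1,-0.05,-0.01,0.6,0],[1,0,0,0.7,0],[1,0,0,0.6,0],[1,0,0,0.23,0],[1,0,0,0,0],[0.4,0,0,0,0],[0,0,0,0,0],[0,0,0,0,0],[-0.3,0,0,0,0],[-0.3,0,0,0,0],[-0.3,0,0,0,0]]}' 60
python3 go.py .592 -.0213 .13 71.6
```

```text
clock: 14.15
tcp_pos: [0.5933, -0.0214, 0.085]
orientation: [0.001, 0.16, 0.987, 0.0]
wrist_force: [-0.1, -0.4, 6.7]
finger_gap: 0.0505
grip_force: 64.6
clock 14.15 tcp [ 0.5933 -0.0214  0.085 ] yaw 71.64 tilt [ 2.7e-03 -4.0e-04 -1.0e+00] F [-0.1 -0.4  6.7] gap 0.0505 grip 64.6 j [-0.17  0.5  -0.24  0.83  0.    0.15]
shift [ 0.028 -0.007 -1.126] roll 0.004
```

```bash
python3 -m handwheel '{"deltas": [[-0.3,0,0,-0.3,0],[-0.3,0,0,-0.8,0],[-0.3,0,0,-0.8,0],[-0.3,0,0,-0.6,0],[-0.3,0,0,0,0],[-0.3,0,0,0,0]]}' 90
python3 go.py .5263 -.2375 .155 71.6
```

```text
clock: 14.9
tcp_pos: [0.5917, -0.0212, 0.1826]
orientation: [-0.001, 0.16, 0.987, 0.0]
wrist_force: [0.3, -0.2, -2.8]
finger_gap: 0.0502
grip_force: 95.3
clock 14.9 tcp [ 0.5917 -0.0212  0.1826] yaw 71.63 tilt [-1.5e-03  3.0e-04 -1.0e+00] F [ 0.3 -0.2 -2.8] gap 0.0502 grip 95.3 j [-0.17  0.41 -0.12  1.04  0.    0.15]
shift [-0.154 -5.647  0.689] roll 0.003
```

```bash
python3 -m handwheel '{"deltas": [[-0.3,-0.02,-0.5,0,0],[-0.3,-0.02,-0.9,0,0],[-0.3,-0.03,-0.9,0,0],[-0.3,-0.03,-0.9,0,0],[-0.3,-0.02,-0.9,0,0],[-0.3,-0.02,-0.9,0,0],[-0.3,-0.02,-0.65,0,0],[-0.3,0,0,0,-0.8],[-0.3,0,0,0,-0.9],[-0.3,0,0,0.2,-0.89],[-0.3,0,0,0.3,0],[-0.3,0,0,0.15,0],[-0.3,0,0,0,0],[-0.3,0,0,0,0]]}'
python3 go.py .5263 -.2375 .155 97.5
python3 - <<'E'
from m import *
t=avg("top",6);s=avg("side",6); np.savez("avg3.npz",t=t["F"],s=s["F"])
def z(c,x,y,w,h,W,H): 
    q=np.clip(c["F"][y:y+h,x:x+w,::-1],0,255).astype(np.uint8); return cv2.resize(q,(W,H),interpolation=cv2.INTER_CUBIC)
cv2.imwrite("pics/fin.png",np.hstack([z(t,310,178,64,72,400,450),z(s,235,213,64,72,400,450)]))
P=cloud(s); hsv=cv2.cvtColor(s["frame"],cv2.COLOR_RGB2HSV); m=cv2.inRange(hsv,(105,130,60),(125,255,255))>0; g=P[m]; print(len(g),np.percentile(g[:,2],[5,25,50,75]))
E
```

```text
clock: 16.65
tcp_pos: [0.5273, -0.2379, 0.1576]
orientation: [0.0, -0.065, 0.998, -0.0]
wrist_force: [0.5, 0.6, -1.9]
finger_gap: 0.0501
grip_force: 95.4
clock 16.65 tcp [ 0.5273 -0.2379  0.1576] yaw 97.5 tilt [ 2.e-04 -0.e+00 -1.e+00] F [ 0.5  0.6 -1.9] gap 0.0501 grip 95.4 j [-0.56  0.4  -0.2   0.97  0.   -0.69]
shift [0.023 0.012 0.064] roll -0.0
210 [0.07560159 0.07677154 0.07768071 0.07861645]
```

View pics/fin.png

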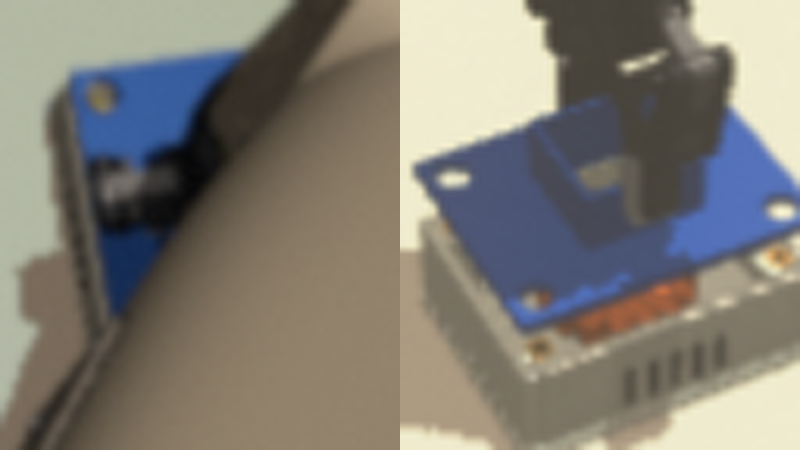

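The held cover sits flat above the base, with holes visible in the side crop at (453,178), (781,210) and (537,298). I lower it about 12 mm and then measure the holes against the threads, comparing within the same camera.

```bash
python3 -m handwheel '{"deltas": [[-0.3,0,0,0.16,0],[-0.3,0,0,0.15,0],[-0.3,0,0,0,0],[-0.3,0,0,0,0]]}'
python3 go.py .5263 -.2375 .145 97.5
cat > fin.py <<'E'
from m import *
from scipy.optimize import least_squares
np.set_printoptions(precision=2,suppress=True)
def hole_pred(c,x,y,th,zu,i):  # image centroid of opening visible through both faces
    M=np.array([[53,38],[-53,38],[-53,-38],[53,-38]])[i]/1e3; a=np.radians(th); K=32
    X=x+M[0]*np.cos(a)-M[1]*np.sin(a); Y=y+M[0]*np.sin(a)+M[1]*np.cos(a)
    k=np.linspace(0,2*np.pi,60); m=[]; q0=proj(c,[[X,Y,zu+.003]])[0]
    for z in(0,.006):
        q=proj(c,np.c_[X+.007*np.cos(k),Y+.007*np.sin(k),0*k+zu+z]); im=np.zeros((12*K,12*K),np.uint8); cv2.fillPoly(im,[((q-q0+6)*K).round().astype(np.int32)],1); m.append(im)
    v,u=np.nonzero(m[0]&m[1]); return np.array([u.mean(),v.mean()])/K-6+q0
import sys
zu=float(sys.argv[1]); t=avg("top",6);s=avg("side",6); np.savez("avg4.npz",t=t["F"],s=s["F"])
def nonblue(q): return (q[...,0]-.45*q[...,2])-np.median(q[...,0]-.45*q[...,2])-25
B=(.5254,-.2375,7.5)
bb={"t":(.5261,-.2374,7.25),"s":(.524,-.239,8.04)}
pts=[]
for c,nm,idx in((s,"s",(1,2,3)),(t,"t",(0,))):
    for i in idx:
        p=hole_pred(c,*bb[nm],zu,i); m=p
        for _ in range(3): m=blob(c,m,3,nonblue)
        print(nm,i,"pred",p,"meas",m,"diff",m-p); pts.append((c,nm,i,m))
r=least_squares(lambda v:np.concatenate([hole_pred(c,bb[n][0]+v[0],bb[n][1]+v[1],bb[n][2]+v[2]*100,zu,i)-m for c,n,i,m in pts]),[0,0,0],x_scale=.01,diff_step=1e-2) if 0 else None
from scipy.optimize import minimize
for sel in("s","st"):
    f=lambda v:sum(((hole_pred(c,bb[n][0]+v[0]/1e3,bb[n][1]+v[1]/1e3,bb[n][2]+v[2],zu,i)-m)**2).sum() for c,n,i,m in pts if n in sel)
    r=minimize(f,[0,0,0],method="Nelder-Mead",options=dict(maxfev=150,initial_simplex=[[0,0,0],[2,0,0],[0,2,0],[0,0,2]])); print(sel,"cover minus base mm,mm,deg",r.x,"px rms",np.sqrt(r.fun/len(pts)))
P=cloud(s); hsv=cv2.cvtColor(s["frame"],cv2.COLOR_RGB2HSV); g=P[cv2.inRange(hsv,(105,130,60),(125,255,255))>0]; print("plate top z",np.median(g[:,2]))
def z(c,x,y,w,h,W,H): 
    q=np.clip(c["F"][y:y+h,x:x+w,::-1],0,255).astype(np.uint8); return cv2.resize(q,(W,H),interpolation=cv2.INTER_CUBIC)
cv2.imwrite("pics/fin2.png",np.hstack([z(t,310,178,64,72,400,450),z(s,235,213,64,72,400,450)]))
E
python3 fin.py .060
```

```text
clock: 17.75
tcp_pos: [0.5271, -0.2378, 0.1449]
orientation: [-0.0, -0.066, 0.998, 0.0]
wrist_force: [-0.7, -0.9, -1.8]
finger_gap: 0.05
grip_force: 95.4
clock 17.75 tcp [ 0.5271 -0.2378  0.1449] yaw 97.53 tilt [-3.e-04  2.e-04 -1.e+00] F [-0.7 -0.9 -1.8] gap 0.05 grip 95.4 j [-0.56  0.41 -0.21  0.94  0.   -0.69]
shift [ 0.02   0.01  -0.003] roll 0.003
s 1 pred [243.06 245.  ] meas [243.07 244.72] diff [ 0.02 -0.28]
s 2 pred [256.73 264.6 ] meas [256.55 264.39] diff [-0.18 -0.21]
s 3 pred [295.37 249.9 ] meas [296.05 250.08] diff [0.68 0.18]
t 0 pred [325.13 193.88] meas [325.01 194.01] diff [-0.12  0.13]
s cover minus base mm,mm,deg [ 0.66 -0.11 -0.77] px rms 0.28177262164790845
st cover minus base mm,mm,deg [ 0.33  0.2  -0.27] px rms 0.37824215985867626
plate top z 0.06515031219351808
```

View pics/fin2.png

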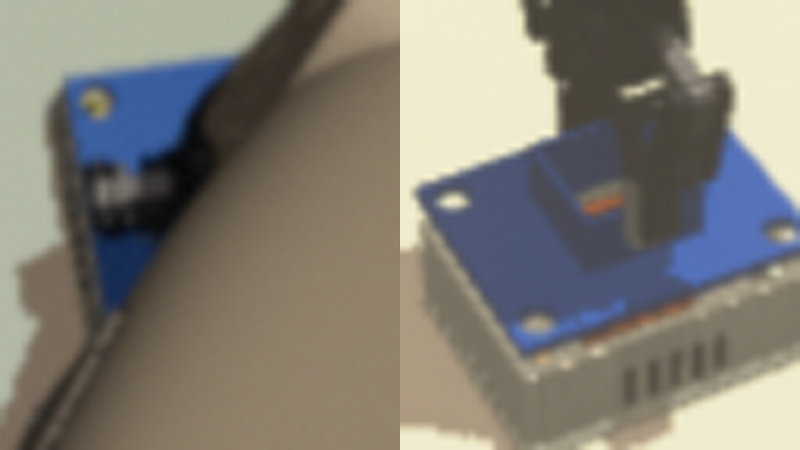

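Picture: the cover is level about 1 cm above the rim. The brass thread shows inside the hole in the top view at (97,103), and the side holes sit at (453,200), (781,233) and (537,323). Cover minus base is under 1 mm and 1°, so I hand in.

```bash
python3 -c "
from workcell import hand_in; print(hand_in())"
```

```text
the job is handed in; nothing more can be done
None
```

I handed the job in at about 18 s: the gear is fully down on the shaft and released, and the arm is still holding the cover level about 10 mm above the rim. It measures within 1 mm and 1° of the threaded holes; only three holes in the side view and one in the top view could be seen to check this.

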